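# Slide the drying board home and turn the buttons over it

## Robot

A 6-joint arm with a two-finger parallel gripper is mounted at the origin on a cart in front of the work surface, level with it; the furniture and walls round the work are solid. World frame = base frame: x ahead of the robot, y to its left, z up, the work surface at z = 0. Lengths are in mm, angles in rad, forces in N, time in s.
With the tool pointing down it reaches from about 275 to 1000 mm from the base axis. Payload 8.4 kg.
Tool frame: the origin (TCP) lies on the centre line of the jaws, within the pads' length; the fingertips stand 14 mm ahead of it and the grasp point (between the pads) lies 5 mm behind it; z points along the fingers, y is the line along which they close (so a half turn about z gives the same grasp; the last joint's range is limited). The gripper opens to 85 mm and grips with 20 to 120 N. Pads are 22 mm wide; open, the fingers measure 114 mm over their backs; the gripper's body (76 mm by 85 mm) begins 54 mm behind the grasp point. The pads swing forward as they close: fully open they stand 13 mm farther back than shut.
Start: joints at [1.136, 0.353, 1.633, -0, 1.155, -0.002], TCP at [262.133, 567.375, 245.281] pointing down, gripper open.
Joint ranges: [-2.63, 2.63], [-0.92, 2.1], [0.06, 2.66], [-1.3, 4.44], [0, 2.69], [-3.02, 3.02]. Speed limits (rad/s): [2.22, 2.22, 2.79, 3.14, 3.14, 3.14].

## Interface

Orientations are given as [roll, pitch, yaw] about the fixed x, y, z axes, in that order (R = Rz(yaw) Ry(pitch) Rx(roll)).
In Python, from rig import r gives the robot as it stands.
- The arm moves only by the tool step_arm, never from a script. Its argument "plan" is text: rows parted by semicolons, each of 7 numbers parted by spaces: the turn, a rotation vector about the world's x, y, z in degrees, then the shift along the world's x, y, z in mm, then the closure in counts, from 0 (fully open) to 255 (shut). In form: rx ry rz x y z hand; .... A call has 1 to 8 rows; each row is the pose to reach, as a shift and turn from the pose commanded when the call began; what a row does not reach only later rows make up. A row lasts 1/10 s, in which the tool goes at most 50 mm and 8.59 degrees, less where a joint would pass 70% of its speed; a pose out of reach is approached as far as the arm can. A call with a gripper value outside its range is refused whole. The fingers move at their own pace and stop on an object; "force" is the grip in N (left out, the last holds). Time passes only in rows, so rows that repeat a pose let the fingers close. It gives the time, the measured TCP pose, the force, the opening and the grip force at its end, in the units of the state.
- r.sense(): the state, without advancing time (a new reading comes with each control period).
- r.grab_frame(name): name is "scene" or "top" or "wrist"; returns (picture, depth): 400x640x3 uint8, red, green, blue; 400x640 float32, mm along the optical axis (not along the pixel's ray), 0 where there is no reading.
- r.get_calibration(name): a dict with "K" (3x3 intrinsics, pixels), "world_from_camera" (4x4, takes a point from camera to world coordinates). Camera axes: x right, y down, z forward; pixel columns grow to the right and rows downward; lengths in mm; the calibration is good to about 2 mm. A picture is of the moment at which its call begins: read the wrist's pose just before it. get_calibration takes no time and is no camera call; for the wrist camera it gives the pose at the moment of the call.
- r.sign_off(): hands the job in; it is judged then, once.
The state is a dict: "clock": time; "qpos": joint angles; "qvel": joint speeds; "joint_efforts": joint torques, N m; "eef_pos": TCP position; "tcp_rot": TCP orientation; "contact_force": force on the tool from outside, world axes, zero at the start; "wrist_torque": the same for the moment, N m; "opening": opening from 0.0 (shut) to 1.0 (fully open); "grasp_force": force on a finger pad.
Only numpy, scipy, OpenCV 4.12 (cv2) and the standard library are available. Lean on these libraries where they do the work, as an engineer would, in place of code of your own. Each camera call takes 0.05 s, during which the arm holds its last target. There are 200 camera calls.

## Task

Two freshly painted ornaments stand on the slatted drying board, which has been set only part of the way along the rails of its drip stand. Push the board along its rails with a fingertip until it drops into the notches, then swing both wooden turn buttons, one on each side of the stand, square across the board's edges so that it cannot hop out. Do not lift the board, do not touch the wet ornaments or let them fall, and leave the other things on the table where they are.

Things in the scene. Friction and masses are not known exactly. Their poses are not given: they have to be found in the camera images.
- stand: Fixed wooden drip stand, 343 x 165 x 65 mm. z up; +x along its rails, the way the board is pushed; y across. It spans x -220 (open end) to +123 mm. Origin: on the table under the place of the seated board's middle. Cheeks 18 mm thick, inner faces at y = +-64.5 mm, guide the board with 2.5 mm play. Between the rails it is open down to a tray and rungs at most 22 mm high.
- board: Loose slatted drying board, 210 (x) x 124 (y) x 22 mm, about 0.45 kg: slats on two cross cleats (18 mm long in x, 10 mm deep) at its ends. Origin: its middle, at the cleats' underside; axes as the stand's. It starts on the rails (origin 50 mm, top 72 mm above the table), 50 to 100 mm short of home, and slides on waxed rails with 1 to 4 N. Home: x = 0 in the stand's frame, 8 mm lower.
- notch_near (a point): Floor centre of the notch nearest the open end in the +y rail (stand frame x = -96, y = +53.5, z = 42 mm). Each rail (22 mm wide, top 50 mm above the table) has two such square-walled notches, 26 mm long, 8 mm deep, at x = -96 and +96 mm. The 18 mm cleats drop in with 4 mm play each way, then the walls stop the board.
- push_edge (a point): Middle of the board's end face at the open end of the stand (board frame x = -105 mm, y = 0, 11 mm above the underside of the cleats, i.e. half-way up the 22 mm high face). Push here in the stand's +x direction.
- left_button (a joint): Flat wooden bar, 68 x 18 x 14 mm, on the cheek at the stand's +y side, turning level about a screw. 0: along the cheek, pointing to the stand's -x (open). Starts -0.55 (leaning outward) to 0. Counterclockwise from above is positive. 1.571 (stop): points to -y, square across the board's edge. Needs about 1 N at its end and stays where left. Only a seated board lets it pass (2.5 mm over it).
- left_pivot (a point): The left turn button's screw, half-way up the bar (73.5 mm above the table; underside at 66.5, top at 80.5 mm), at x = -70, y = +73.5 mm in the stand's frame.
- left_end (a point): Centre of the left bar's round free end (9 mm radius), 50 mm from the pivot, half-way up the bar.
- right_button (a joint): The same bar on the opposite cheek (the stand's -y side), its mirror image. 0: along the cheek, pointing to the stand's -x. Starts -0.55 (leaning outward) to 0. Clockwise from above is positive. 1.571 (stop): points to the stand's +y, square across the board's edge. The two bars do not meet.
- right_pivot (a point): The right turn button's screw, half-way up the bar, at x = -70, y = -73.5 mm in the stand's frame.
- right_end (a point): Centre of the right bar's round free end, 50 mm from the pivot, half-way up the bar.
- ornament_a: Painted figure ornament, about 82 x 78 x 180 mm, standing loose on the board (wet paint: not to be touched), in the half of the board farther along +x. Origin: at the level of its foot, under the middle of its outline; z up.
- ornament_b: The other painted figure ornament, 83 x 76 x 180 mm, standing loose near the middle of the board (wet paint: not to be touched). No part of it comes nearer than 40 mm to the pushed end face. Origin: at the level of its foot, under the middle of its outline; z up.
- paint_jar: Bystander: paint jar with twist lid, 73 x 74 x 69 mm, to the robot's right of the stand. Origin: centre of its underside.
- clear_jar: Bystander: open clear glass jar, 58 x 54 x 85 mm, to the robot's right of the stand. Origin: centre of its underside.
- vial: Bystander: small vial, 20 mm across, 36 mm high, beside the stand's +y side. Origin: centre of its underside.
- tape: Bystander: roll of tape lying flat, 100 mm across, 24 mm high. Origin: centre of its underside.
- wide_brush: Bystander: flat paint brush lying on the table, 81 x 246 x 31 mm. Origin: centre of its underside.

How it is judged (in metres and radians):
On the way, in this order (a step that is already met when the one before it is completed fails the run):
1. the board has dropped into all four notches (x of board in the frame of stand between -0.007 and 0.007 m and z of board in the frame of stand below 0.0445 m and angle between the z axis of board and the z axis of stand, either way round below 0.02 rad), for 0.2 s.
2. both turn buttons lie across the edges of the seated board (all of step 1 and value of joint each of left_button, right_button above 1.35 rad), for 0.2 s.
At the end, for the whole second after the job is handed in: The board lies level and still in its notches (within 7 mm along the rails, its cleats down in the notches), both turn buttons are within 0.22 rad of square across its edges, and both ornaments stand upright (within 0.15 rad) on the board (all of step 2 and linear speed of board below 0.01 m/s and angle between each of ornament_a, ornament_b's own z axis and vertical below 0.15 rad and z of ornament_a in the frame of board between 0.015 and 0.03 m and z of ornament_b in the frame of board between 0.015 and 0.03 m); the robot touches nothing.
It fails at once if the board is lifted more than 10 mm off its rails (z of board in the frame of stand above 0.06 m).
It fails at once if the robot touches a wet ornament (contact force between any of the fingers, the arm and ornament_a above 0.2 N or contact force between any of the fingers, the arm and ornament_b above 0.2 N).
It fails at once if an ornament falls over (angle between any of ornament_a, ornament_b's own z axis and vertical above 0.5 rad).
It fails at once if a bystander is moved more than 20 mm (distance of any of paint_jar, clear_jar, vial, tape, wide_brush from where it was at the start of the episode above 0.02 m).
It also fails if it takes over 64 s, if anything falls off the work surface, if the arm or the gripper's body presses on something with over 40 N, if the wrist force passes 120 N, or if a joint passes its speed limit or range.

## Working session

There is one attempt and no reset: what is moved stays moved. The work goes in short steps, Python scripts to look and compute and a tool call to move; the robot and the scene stay as the last step left them, time stands still between calls to the robot, and variables do not carry over. Pictures are saved under pics/ and viewed, at most 10 in all, crops included, and the job is handed in when it is done.

Besides the shell and the picture viewer there is one more tool, called after "Emit:" by a JSON object that holds its "method" and its "body", one argument or row to a line. step_arm: Moves the arm, as the interface text tells. Its arguments: {"type":"object","properties":{"plan":{"type":"string"},"force":{"type":"number"}},"required":["plan"]}

```bash
mkdir -p pics; cat > h.py <<'E'
from rig import r
import numpy as np, cv2
def shot(n):
    p,d=r.grab_frame(n); c=r.get_calibration(n); np.savez(f'{n}.npz',p=p,d=d,K=c['K'],T=c['world_from_camera']); return p,d
def ld(n):
    z=np.load(f'{n}.npz'); return z['p'],z['d'],z['K'],z['T']
def cloud(n):
    p,d,K,T=ld(n); v,u=np.mgrid[:d.shape[0],:d.shape[1]]
    P=np.stack([(u-K[0,2])/K[0,0]*d,(v-K[1,2])/K[1,1]*d,d],-1)@T[:3,:3].T+T[:3,3]
    P[d==0]=np.nan; return P
E
python3 - <<'E'
from h import *
for n in('scene','top'):
    p,d=shot(n); cv2.imwrite(f'pics/{n}0.png',p[:,:,::-1]); c=r.get_calibration(n); print(n,c['K'],c['world_from_camera'])
print(r.sense())
E
```

```text
scene [[453.68124764   0.         317.140617  ]
 [  0.         453.68124764 198.71772258]
 [  0.           0.           1.        ]] [[-6.53613437e-01 -3.38119275e-01  6.77100311e-01 -1.42853857e+02]
 [-7.56703003e-01  3.08254628e-01 -5.76523763e-01  6.85097710e+02]
 [-1.37855072e-02 -8.89187517e-01 -4.57335237e-01  5.46065773e+02]
 [ 0.00000000e+00  0.00000000e+00  0.00000000e+00  1.00000000e+00]]
top [[434.32559663   0.         323.439477  ]
 [  0.         434.32559663 201.53040248]
 [  0.           0.           1.        ]] [[ 1.03357375e-01 -9.70248962e-01  2.18938816e-01  2.96850153e+02]
 [-9.94644095e-01 -1.00958349e-01  2.21480570e-02  1.04084396e+02]
 [ 6.14572067e-04 -2.20055365e-01 -9.75487190e-01  1.00893019e+03]
 [ 0.00000000e+00  0.00000000e+00  0.00000000e+00  1.00000000e+00]]
{'clock': 0.1, 'qpos': array([ 1.13560887e+00,  3.53623212e-01,  1.63405996e+00, -8.75990537e-06,
        1.15520794e+00, -2.39369734e-03]), 'qvel': array([-2.75840393e-05, -7.19381625e-04, -2.86282149e-05, -1.76169273e-03,
       -8.44009056e-04, -1.34307614e-04]), 'joint_efforts': array([ 1.37478841e-03, -6.06364560e+01, -3.42821002e+01,  1.74586271e-04,
        4.02699370e-03,  1.47666856e-05]), 'eef_pos': array([261.9542685 , 566.99778005, 244.60898033]), 'tcp_rot': array([-3.14029418e+00,  4.90152239e-06,  2.70880244e+00]), 'contact_force': array([-0.29622708,  0.11018767, -0.04496689]), 'wrist_torque': array([-0.02177311, -0.01190554, -0.00286058]), 'grasp_force': 0.0, 'opening': 1.0003735434302232}
```

View pics/top0.png

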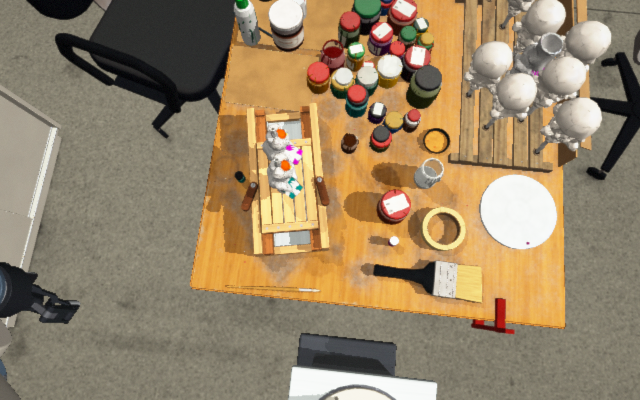

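View pics/scene0.png

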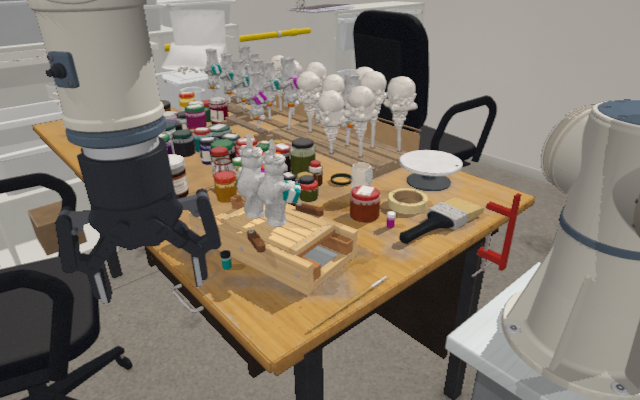

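```bash
python3 - <<'E'
from h import *
p,d,K,T=ld('top'); c=p[95:265,215:345]
cv2.imwrite('pics/c1.png',cv2.resize(c,None,fx=3.5,fy=3.5,interpolation=cv2.INTER_CUBIC)[:,:,::-1])
P=cloud('top')
# wood-level points
for (lo,hi,nm) in((62,68,'cheek'),(69,75,'board'),(77,84,'btn')):
    Z=P[...,2]; m=(Z>lo)&(Z<hi); m[:100]=0;m[260:]=0;m[:,:235]=0;m[:,335:]=0
    if nm=='btn':
        n,l,s,ce=cv2.connectedComponentsWithStats(m.astype(np.uint8))
        for i in range(1,n):
            if s[i,4]>25: print(i,s[i],P[l==i].mean(0).round(1))
    else:
        q=P[m][:,:2].astype(np.float32); print(nm,len(q),cv2.minAreaRect(q))
E
```

```text
cheek 1979 ((560.186767578125, 223.11053466796875), (342.3443298339844, 186.0830841064453), 11.076542854309082)
board 2954 ((556.063720703125, 214.26123046875), (318.2947998046875, 188.78640747070312), 5.076120853424072)
4 [316 176  13  29 216] [530.4 131.   80.4]
5 [241 182  17  29 218] [501.2 289.5  80.4]
```

View pics/c1.png

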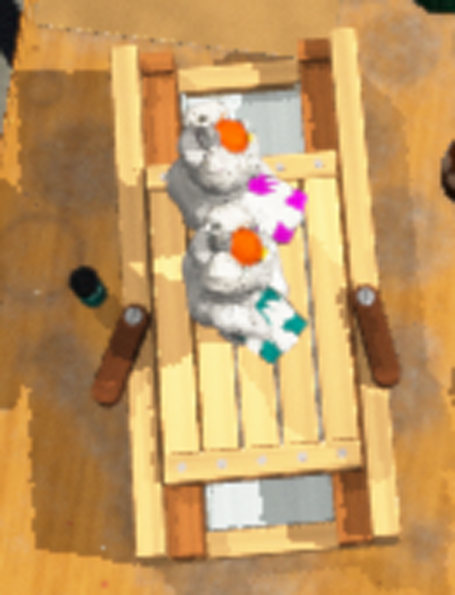

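```bash
cat >> h.py <<'E'
def ray(n,u,v,z):
    p,d,K,T=ld(n); a=T[:3,:3]@[(u-K[0,2])/K[0,0],(v-K[1,2])/K[1,1],1]; s=(z-T[2,3])/a[2]; return T[:3,3]+s*a
def cr(u,v,z): return ray('top',u/3.5+215-.36,v/3.5+95-.36,z)
E
python3 - <<'E'
from h import *
L=cr(134,316,80.5);R=cr(366,297,80.5); print('piv',L,R,np.linalg.norm(L-R))
dd=(L-R)[:2]; print('yaw piv',np.arctan2(-dd[0],dd[1]))
for a,b in(((137,555),(112,45)),((397,533),(357,28)),((137,555),(397,533)),((112,45),(357,28))):
    A=cr(*a,65);B=cr(*b,65);e=B-A; print(A[:2].round(1),B[:2].round(1),np.hypot(*e[:2]),np.arctan2(e[1],e[0]))
P=cloud('top');Z=P[...,2]
m=np.zeros(Z.shape,bool);m[100:260,235:335]=1
for lo,hi in((61,68.5),):
    q=P[m&(Z>lo)&(Z<hi)]
for yaw in np.arange(.02,.14,.01):
    x=np.array([np.cos(yaw),np.sin(yaw)]);y=np.array([-x[1],x[0]])
    h,_=np.histogram(q[:,:2]@y,bins=np.arange(0,400,2)); print(round(yaw,3),(h.astype(float)**2).sum())
E
```

```text
piv [526.51806256 284.06430133  80.5       ] [554.05791275 139.66101569  80.5       ] 147.00595992362054
yaw piv 0.18845179386134156
[378.7 263.9] [714.6 327.8] 341.91135724858174 0.1877288184993599
[409. 105.] [743.9 166. ] 340.37035757886173 0.18013585267914967
[378.7 263.9] [409. 105.] 161.77323076362617 -1.382657555292544
[714.6 327.8] [743.9 166. ] 164.36431671951834 -1.3920993475865608
0.02 66209.0
0.03 68813.0
0.04 72305.0
0.05 75877.0
0.06 80105.0
0.07 84939.0
0.08 90363.0
0.09 96993.0
0.1 104913.0
0.11 113855.0
0.12 122281.0
0.13 134947.0
```

```bash
cat >> h.py <<'E'
YAW=.187;O=np.array([609,224.7,0]);Rs=np.array([[np.cos(YAW),-np.sin(YAW),0],[np.sin(YAW),np.cos(YAW),0],[0,0,1]])
def w2s(P): return (P-O)@Rs
def s2w(P): return np.asarray(P)@Rs.T+O
E
python3 - <<'E'
from h import *
S=w2s(cloud('top'));x,y,z=S[...,0],S[...,1],S[...,2]
t=(abs(y)<58)&(z>69)&(z<75); print('board x',np.nanpercentile(x[t],[.5,1,50,99,99.8]),'y',y[t].min(),y[t].max(),'z',np.median(z[t]))
h,e=np.histogram(x[t&(x<-120)],bins=np.arange(-220,-120,4));print(dict(zip(e,h)))
o=(abs(y)<90)&(abs(x)<140)&(z>90)&(z<260);print('orn x',x[o].min(),x[o].max(),'y',y[o].min(),y[o].max())
for n,s in(('L',1),('R',-1)):
    b=(z>77)&(z<84)&(y*s>58)&(y*s<120)&(x<-40)&(x>-150)
    q=S[b][:,:2]; c=q.mean(0); u=np.linalg.svd(q-c)[2][0]; u*=-np.sign(u[0]); print(n,len(q),c,'angle',s*(np.arctan2(u[1],u[0])),u, 'px end',w2s(cr(*((107,393) if s>0 else (388,378)),80.5)))
print('vial',w2s(cr(85,275,36)),w2s(ray('top',240,178,30)))
print('tcp0',w2s(np.array([262.1,567.4,245])))
for nm,u,v,zz in(('clear',430,165,85),('paint',395,198,69),('small',350,143,30),('sm2',380,137,40)):print(nm,w2s(ray('top',u,v,zz)))
E
```

```text
board x [-175.86788915 -175.33818154 -109.63494554  310.13356515  347.76837888] y -57.95905608825938 57.99028952029581 z 71.98768703892722
{np.int64(-220): np.int64(0), np.int64(-216): np.int64(0), np.int64(-212): np.int64(0), np.int64(-208): np.int64(0), np.int64(-204): np.int64(0), np.int64(-200): np.int64(0), np.int64(-196): np.int64(0), np.int64(-192): np.int64(0), np.int64(-188): np.int64(0), np.int64(-184): np.int64(0), np.int64(-180): np.int64(9), np.int64(-176): np.int64(94), np.int64(-172): np.int64(92), np.int64(-168): np.int64(87), np.int64(-164): np.int64(91), np.int64(-160): np.int64(86), np.int64(-156): np.int64(77), np.int64(-152): np.int64(76), np.int64(-148): np.int64(86), np.int64(-144): np.int64(80), np.int64(-140): np.int64(70), np.int64(-136): np.int64(75), np.int64(-132): np.int64(85), np.int64(-128): np.int64(82)}
orn x -123.05563291599515 16.26511449652246 y -41.849063230461454 41.06694953169146
L 218 [-93.85651719  83.7117005 ] angle 2.732435522827646 [-0.91745647  0.39783617] px end [-118.28616379   92.83321952   80.5       ]
R 216 [-94.65714677 -77.46532853] angle 2.966504309932968 [-0.98471115 -0.17419513] px end [-123.32589393  -82.79131295   80.5       ]
vial [-26.65968015 111.25390907  36.        ] [-36.65683182 110.28361039  30.        ]
tcp0 [-277.14022634  401.21838809  245.        ]
clear [ -58.22853102 -321.45089819   85.        ]
paint [-123.10495013 -237.91515889   69.        ]
small [  28.10405039 -154.48470825   30.        ]
sm2 [  33.49547218 -225.72783839   40.        ]
```

```bash
cat >> h.py <<'E'
from scipy.spatial.transform import Rotation as Ro
def go(*pts,tilt=17):
    s=r.sense(); R0=Ro.from_euler('xyz',s['tcp_rot']).as_matrix()
    Rt=Rs@Ro.from_euler('y',-tilt,degrees=True).as_matrix()@np.diag([-1,1,-1.])
    print('t',s['clock'],'tcp_s',w2s(s['eef_pos']).round(1),'F',s['contact_force'].round(2),'q',s['qpos'].round(2))
    print('rv',Ro.from_matrix(Rt@R0.T).as_rotvec(degrees=True).round(2))
    for p in pts: print(p,(s2w(p)-s['eef_pos']).round(1))
E
python3 - <<'E'
from h import *
go((-250,0,200),(-215,0,150),(-215,0,63))
E
```

```text
t 0.1 tcp_s [-277.4  400.9  244.6] F [-0.3   0.11 -0.04] q [ 1.14  0.35  1.63 -0.    1.16 -0.  ]
rv [ -2.04 -17.15  35.26]
(-250, 0, 200) [ 101.4 -388.8  -44.6]
(-215, 0, 150) [ 135.8 -382.3  -94.6]
(-215, 0, 63) [ 135.8 -382.3 -181.6]
```

Emit:
{"method": "step_arm", "body": {
  "plan": "0 0 10 12 -48 0 255; 0 0 20 25 -96 0 255; 0 0 28 38 -145 -5 255; -1 -6 35 50 -193 -10 255; -2 -12 35 63 -241 -15 255; -2 -17 35 76 -289 -25 255; -2 -17.2 35.3 88 -337 -35 255; -2 -17.2 35.3 101 -384 -45 255"
}}

```text
clock: 0.9
eef_pos: [361.7, 183.2, 200.3]
tcp_rot: [3.14, 0.298, -2.952]
contact_force: [-0.0, 0.7, -0.2]
opening: -0.003
grasp_force: 0.0
```

```bash
python3 - <<'E'
from h import *
go((-215,0,150),(-215,0,63),(-197,0,63))
E
```

```text
t 0.9 tcp_s [-250.7    5.2  200.3] F [-0.02  0.73 -0.24] q [ 0.55 -0.08  2.3  -0.17  0.65 -1.09]
rv [-0.11  0.08 -0.2 ]
(-215, 0, 150) [ 36.    1.5 -50.3]
(-215, 0, 63) [  36.     1.5 -137.3]
(-197, 0, 63) [  53.7    4.8 -137.3]
```

Emit:
{"method": "step_arm", "body": {
  "plan": "0 0 0 18 1 -40 255; 0 0 0 36 1.5 -80 255; 0 0 0 36 1.5 -115 255; 0 0 0 36 1.5 -137 255; 0 0 0 36 1.5 -137 255"
}}

```text
clock: 1.4
eef_pos: [396.8, 185.1, 60.9]
tcp_rot: [-3.141, 0.291, -2.954]
contact_force: [-0.6, -0.0, 0.8]
opening: -0.001
grasp_force: 0.0
```

```bash
python3 - <<'E'
from h import *
p,d=shot('wrist');cv2.imwrite('pics/w1.png',p[:,:,::-1]);p,d=shot('scene');cv2.imwrite('pics/s1.png',cv2.resize(p[130:300,170:400],None,fx=3,fy=3)[:,:,::-1])
go((-190,0,63),(-123,0,63))
E
```

```text
t 1.5 tcp_s [-214.     1.4   63.6] F [0.51 0.2  0.25] q [ 0.5   0.29  2.35 -0.38  0.24 -0.9 ]
rv [-0.07 -0.04 -0.08]
(-190, 0, 63) [23.8  3.1 -0.6]
(-123, 0, 63) [89.6 15.6 -0.6]
```

View pics/s1.png

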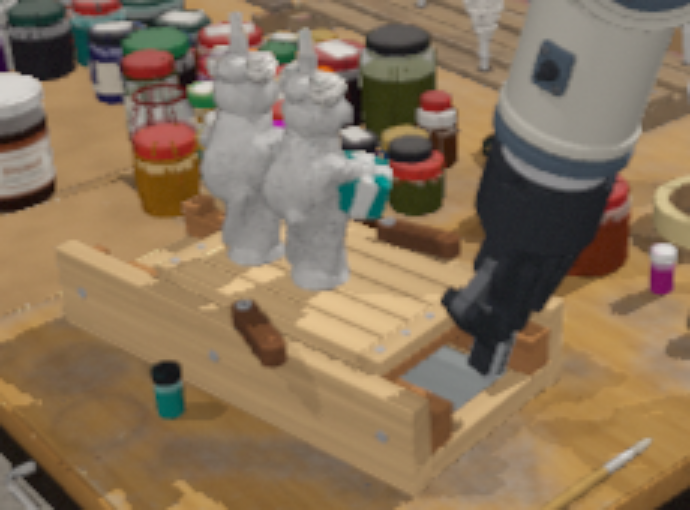

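Emit:
{"method": "step_arm", "body": {
  "plan": "0 0 0 8 1 0 255; 0 0 0 15 1.8 0 255; 0 0 0 18 2.4 0 255; 0 0 0 20 2.8 0 255; 0 0 0 22 3.2 0 255; 0 0 0 24 3.5 0 255; 0 0 0 26 3.9 0 255; 0 0 0 28 4.3 0 255"
}}

```text
clock: 2.3
eef_pos: [426.1, 190.3, 63.3]
tcp_rot: [3.14, 0.296, -2.954]
contact_force: [-4.1, -0.4, 3.2]
opening: -0.0
grasp_force: 1.9
```

Emit:
{"method": "step_arm", "body": {
  "plan": "0 0 0 2.5 0.5 0 255; 0 0 0 5 0.9 0 255; 0 0 0 7.5 1.4 0 255; 0 0 0 10 1.9 0 255; 0 0 0 12.5 2.4 0 255; 0 0 0 15 2.8 0 255; 0 0 0 17.5 3.3 0 255; 0 0 0 20 3.8 0 255"
}}

```text
clock: 3.1
eef_pos: [446.9, 194.5, 63.5]
tcp_rot: [3.14, 0.297, -2.954]
contact_force: [-2.1, -1.1, -1.7]
opening: 0.009
grasp_force: 1.1
```

```bash
cat >> h.py <<'E'
def board():
    shot('top'); S=w2s(cloud('top'));x,y,z=S[...,0],S[...,1],S[...,2]
    t=(abs(y)<58)&(z>58)&(z<76)&(x<-60)&(x>-190)
    t2=t&(abs(y)>15)
    for s in(1,-1):
        q=t&(y*s>25)&(y*s<55); print('edge x',np.percentile(x[q],[.5,1,3]).round(1),'z',np.median(z[q&(x>-100)]).round(1),end=' | ')
    o=(abs(y)<90)&(x>-125)&(x<140)&(z>90)&(z<240)&(z<260);print('orn x',np.percentile(x[o],[1,99]))
E
python3 - <<'E'
from h import *
board();go((-123,0,63))
E
```

```text
edge x [-153.2 -152.7 -150. ] z 71.8 | edge x [-153.  -153.  -150.7] z 71.8 | orn x [-94.78271803  28.600748  ]
t 3.15 tcp_s [-164.3    0.6   63.7] F [-0.93 -0.04 -1.55] q [ 0.46  0.34  2.26 -0.29  0.27 -1.03]
rv [-0.13  0.05 -0.07]
(-123, 0, 63) [40.7  7.1 -0.7]
```

Emit:
{"method": "step_arm", "body": {
  "plan": "0 0 0 2.5 0.5 0 255; 0 0 0 5 0.9 0 255; 0 0 0 7.5 1.4 0 255; 0 0 0 10 1.9 0 255; 0 0 0 12.5 2.4 0 255; 0 0 0 15 2.8 0 255; 0 0 0 17.5 3.3 0 255; 0 0 0 20 3.8 0 255"
}}

```text
clock: 3.95
eef_pos: [466.9, 198.3, 63.6]
tcp_rot: [3.14, 0.297, -2.954]
contact_force: [-2.9, -0.3, 0.5]
opening: 0.0
grasp_force: 1.5
```

Emit:
{"method": "step_arm", "body": {
  "plan": "0 0 0 2.5 0.5 0 255; 0 0 0 5 0.9 0 255; 0 0 0 7.5 1.4 0 255; 0 0 0 10 1.9 0 255; 0 0 0 12.5 2.4 0 255; 0 0 0 15 2.8 0 255; 0 0 0 17 3.2 0 255; 0 0 0 18.5 3.5 0 255"
}}

```text
clock: 4.75
eef_pos: [485.4, 201.9, 63.6]
tcp_rot: [3.14, 0.297, -2.954]
contact_force: [-2.8, 0.0, 0.2]
opening: 0.003
grasp_force: 1.5
```

```bash
python3 - <<'E'
from h import *
board();go((-118,0,63))
E
```

```text
edge x [-108.8 -107.6 -104.4] z 71.9 | edge x [-108.9 -107.2 -104.3] z 71.8 | orn x [-55.87501955  67.25268698]
t 4.8 tcp_s [-125.4    0.5   63.7] F [-2.34 -0.84 -0.07] q [ 0.43  0.38  2.18 -0.24  0.3  -1.11]
rv [-0.12  0.04 -0.07]
(-118, 0, 63) [ 7.4  0.8 -0.7]
```

Emit:
{"method": "step_arm", "body": {
  "plan": "0 0 0 1 0.2 0 255; 0 0 0 2 0.4 0 255; 0 0 0 3 0.6 0 255; 0 0 0 4 0.8 0 255; 0 0 0 5 0.9 0 255; 0 0 0 6 1.1 0 255; 0 0 0 6 1.1 0 255"
}}

```text
clock: 5.5
eef_pos: [491.6, 203.1, 63.7]
tcp_rot: [3.139, 0.298, -2.954]
contact_force: [-1.5, 0.5, -0.3]
opening: 0.002
grasp_force: 0.4
```

```bash
python3 - <<'E'
from h import *
board();go((-118,0,63))
E
```

```text
edge x [-97.3 -96.6 -94.2] z 63.8 | edge x [-99.  -98.4 -95.8] z 64.0 | orn x [-49.24041761  73.69242573]
t 5.55 tcp_s [-119.3    0.6   63.8] F [-0.03  0.67  0.33] q [ 0.43  0.38  2.17 -0.23  0.31 -1.12]
rv [-0.14  0.06 -0.07]
(-118, 0, 63) [ 1.4 -0.3 -0.8]
```

```bash
cat >> h.py <<'E'
def swing(s,ths,r_=38,gap=0,z=86):
    out=[]
    for t in ths:
        u=np.array([-np.cos(t),-np.sin(t)]);m=np.array([np.sin(t),-np.cos(t)])
        h=9+14.5*abs(np.cos(t))+10.5*abs(np.sin(t))+gap
        c=np.array([-70,73.5])+r_*u-h*m
        out.append((round(c[0]-4.1,1),round(s*c[1],1),z))
    return out
E
python3 - <<'E'
from h import *
go((-160,0,63),(-160,0,115),(-150,120,115),(-97,122,115),*swing(1,[-.41],gap=8),*swing(1,np.linspace(-.41,1.571,16)))
E
```

```text
t 5.55 tcp_s [-119.3    0.6   63.8] F [-0.03  0.67  0.33] q [ 0.43  0.38  2.17 -0.23  0.31 -1.12]
rv [-0.14  0.06 -0.07]
(-160, 0, 63) [-39.8  -8.1  -0.8]
(-160, 0, 115) [-39.8  -8.1  51.2]
(-150, 120, 115) [-52.3 111.6  51.2]
(-97, 122, 115) [ -0.6 123.5  51.2]
(np.float64(-95.2), np.float64(120.3), 86) [  1.5 122.1  22.2]
(np.float64(-98.4), np.float64(112.9), 86) [ -0.3 114.3  22.2]
(np.float64(-103.6), np.float64(108.8), 86) [ -4.7 109.3  22.2]
(np.float64(-108.1), np.float64(103.6), 86) [ -8.1 103.3  22.2]
(np.float64(-111.8), np.float64(97.7), 86) [-10.6  96.8  22.2]
(np.float64(-114.7), np.float64(93.5), 86) [-12.7  92.2  22.2]
(np.float64(-117.3), np.float64(88.9), 86) [-14.4  87.2  22.2]
(np.float64(-119.2), np.float64(83.8), 86) [-15.3  81.8  22.2]
(np.float64(-120.4), np.float64(78.1), 86) [-15.5  76.   22.2]
(np.float64(-120.6), np.float64(72.1), 86) [-14.5  70.   22.2]
(np.float64(-119.9), np.float64(65.8), 86) [-12.7  64.   22.2]
(np.float64(-118.1), np.float64(59.5), 86) [-9.7 58.1 22.2]
(np.float64(-115.2), np.float64(53.5), 86) [-5.8 52.8 22.2]
(np.float64(-111.2), np.float64(47.8), 86) [-0.8 47.9 22.2]
(np.float64(-106.1), np.float64(42.8), 86) [ 5.2 44.  22.2]
(np.float64(-100.2), np.float64(38.6), 86) [11.7 40.9 22.2]
(np.float64(-93.6), np.float64(35.5), 86) [18.8 39.1 22.2]
```

Emit:
{"method": "step_arm", "body": {
  "plan": "0 0 0 -20 -4 0 255; 0 0 0 -40 -8 25 255; 0 0 0 -46 25 55 255; 0 0 0 -50 70 60 255; 0 0 0 -40 110 60 255; 0 0 0 -1 126 55 255; 0 0 0 1.5 126 23 255; 0 0 0 1.5 126 23 255"
}}

```text
clock: 6.35
eef_pos: [492.1, 328.6, 83.8]
tcp_rot: [3.141, 0.294, -2.953]
contact_force: [-1.3, -1.1, -0.8]
opening: 0.001
grasp_force: 0.0
```

Emit:
{"method": "step_arm", "body": {
  "plan": "0 0 0 0 -6 0 255; 0 0 0 -3 -12 0 255; 0 0 0 -6 -17 0 255; 0 0 0 -9 -23 0 255; 0 0 0 -12 -29 0 255; 0 0 0 -14 -34 0 255; 0 0 0 -16 -39 0 255; 0 0 0 -17 -44 0 255"
}}

```text
clock: 7.15
eef_pos: [475.5, 284.5, 86.7]
tcp_rot: [3.139, 0.297, -2.954]
contact_force: [0.4, 0.8, 0.4]
opening: 0.002
grasp_force: 0.5
```

```bash
python3 - <<'E'
from h import *
p,d=shot('top');cv2.imwrite('pics/t2.png',cv2.resize(p[95:265,215:345],None,fx=3.5,fy=3.5)[:,:,::-1])
go(*swing(1,np.linspace(-.41,1.571,16)[6:]),(-91,35,86))
E
```

```text
t 7.2 tcp_s [-120.5   83.    86.5] F [ 0.06 -0.19  0.95] q [ 0.61  0.37  2.11 -0.3   0.41 -0.9 ]
rv [-0.08 -0.01 -0.07]
(np.float64(-119.2), np.float64(83.8), 86) [ 1.1  1.  -0.5]
(np.float64(-120.4), np.float64(78.1), 86) [ 1.  -4.8 -0.5]
(np.float64(-120.6), np.float64(72.1), 86) [  1.9 -10.7  -0.5]
(np.float64(-119.9), np.float64(65.8), 86) [  3.8 -16.8  -0.5]
(np.float64(-118.1), np.float64(59.5), 86) [  6.7 -22.7  -0.5]
(np.float64(-115.2), np.float64(53.5), 86) [ 10.7 -28.   -0.5]
(np.float64(-111.2), np.float64(47.8), 86) [ 15.7 -32.9  -0.5]
(np.float64(-106.1), np.float64(42.8), 86) [ 21.6 -36.8  -0.5]
(np.float64(-100.2), np.float64(38.6), 86) [ 28.2 -39.9  -0.5]
(np.float64(-93.6), np.float64(35.5), 86) [ 35.2 -41.7  -0.5]
(-91, 35, 86) [ 37.9 -41.7  -0.5]
```

View pics/t2.png

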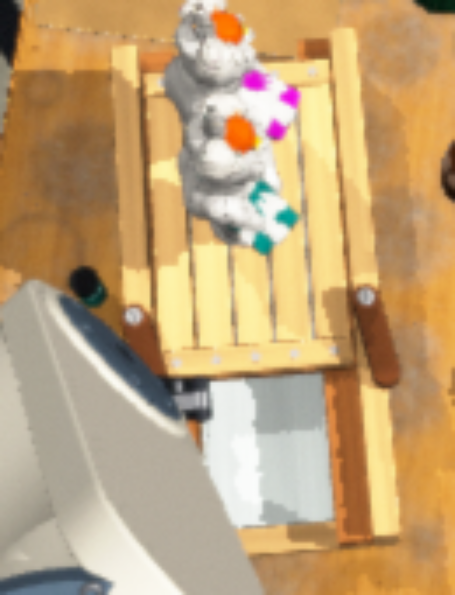

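Emit:
{"method": "step_arm", "body": {
  "plan": "0 0 0 1 -5 0 255; 0 0 0 2 -11 0 255; 0 0 0 4 -17 0 255; 0 0 0 7 -23 0 255; 0 0 0 11 -28 0 255; 0 0 0 16 -33 0 255; 0 0 0 22 -37 0 255; 0 0 0 28 -40 0 255"
}}

```text
clock: 8.0
eef_pos: [504.1, 244.4, 86.5]
tcp_rot: [3.14, 0.297, -2.954]
contact_force: [-2.2, 0.3, 0.2]
opening: 0.002
grasp_force: 0.5
```

Emit:
{"method": "step_arm", "body": {
  "plan": "0 0 0 3 -1 0 255; 0 0 0 6 -1.5 0 255; 0 0 0 8 -1.7 0 255; 0 0 0 9 -1.7 0 255; 0 0 0 9 -1.7 0 255"
}}

```text
clock: 8.5
eef_pos: [512.7, 243.2, 86.6]
tcp_rot: [3.14, 0.297, -2.954]
contact_force: [-0.0, -0.4, -0.9]
opening: 0.002
grasp_force: 0.1
```

```bash
cat >> h.py <<'E'
def btn():
    S=w2s(cloud('top'));x,y,z=S[...,0],S[...,1],S[...,2]
    hsv=cv2.cvtColor(ld('top')[0],cv2.COLOR_RGB2HSV)
    for n,s in(('L',1),('R',-1)):
        b=(z>77)&(z<84)&(y*s>10)&(y*s<120)&(x<-50)&(x>-150)&(hsv[...,2]<150)&(hsv[...,1]>90)
        q=S[b][:,:2]; c=q.mean(0) if len(q) else 0; d=(c-np.array([-70,73.5*s])); print(n,len(q),c,'ang',np.arctan2(-d[1]*s,-d[0]))
E
python3 - <<'E'
from h import *
board();btn();go((-93.6,35,86))
E
```

```text
Traceback (most recent call last):
  File "h.py", line 29, in board
    q=t&(y*s>25)&(y*s<55); print('edge x',np.percentile(x[q],[.5,1,3]).round(1),'z',np.median(z[q&(x>-100)]).round(1),end=' | ')
                                          ~~~~~~~~~~~~~^^^^^^^^^^^^^^^
IndexError: index -1 is out of bounds for axis 0 with size 0
```

Emit:
{"method": "step_arm", "body": {
  "plan": "0 0 0 1 0.2 0 255; 0 0 0 2 0.4 0 255; 0 0 0 3 0.6 0 255; 0 0 0 3 0.6 0 255"
}}

```text
clock: 8.95
eef_pos: [514.0, 243.2, 86.1]
tcp_rot: [3.141, 0.294, -2.954]
contact_force: [-10.3, -1.1, 7.3]
opening: -0.0
grasp_force: 4.9
```

```bash
python3 - <<'E'
from h import *
shot('top');btn();go((-150,30,86),(-150,30,125),(-150,-130,125),*swing(-1,[-.175],gap=12))
p,d=shot('scene');cv2.imwrite('pics/s3.png',cv2.resize(p[130:300,170:400],None,fx=3,fy=3)[:,:,::-1])
E
```

```text
L 0 0 ang 2.3318090810196264
R 185 [-98.93025377 -77.92542988] ang -0.15179227143663834
t 9.0 tcp_s [-89.9  35.8  86.1] F [-9.24  0.15  7.53] q [ 0.49  0.38  2.08 -0.22  0.41 -1.08]
rv [-0.03 -0.15 -0.06]
(-150, 30, 86) [-57.9 -16.9  -0.1]
(-150, 30, 125) [-57.9 -16.9  38.9]
(-150, -130, 125) [ -28.2 -174.1   38.9]
(np.float64(-105.1), np.float64(-116.7), 86) [ 1.350e+01 -1.527e+02 -1.000e-01]
```

View pics/s3.png

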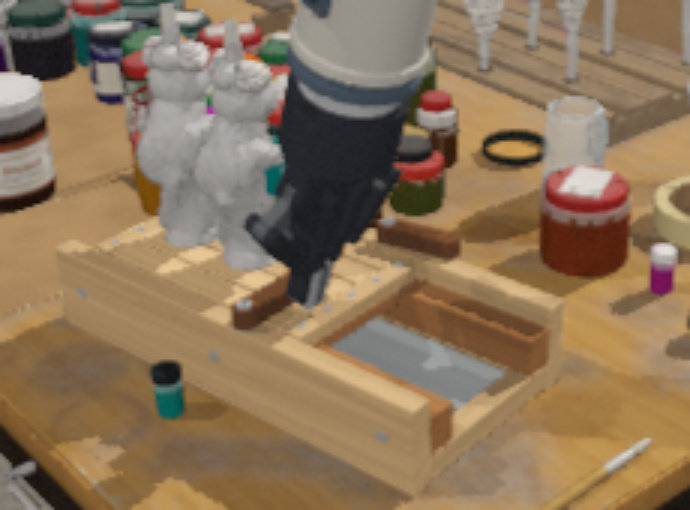

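Emit:
{"method": "step_arm", "body": {
  "plan": "0 0 0 -20 -4 0 255; 0 0 0 -50 -12 15 255; 0 0 0 -52 -50 38 255; 0 0 0 -42 -98 38 255; 0 0 0 -32 -145 38 255; 0 0 0 10 -159 38 255; 0 0 0 12 -159 10 255; 0 0 0 12 -159 0 255"
}}

```text
clock: 9.85
eef_pos: [528.1, 83.9, 85.4]
tcp_rot: [3.14, 0.297, -2.956]
contact_force: [-0.4, 0.8, 0.3]
opening: 0.002
grasp_force: 0.0
```

```bash
python3 - <<'E'
from h import *
p,d=shot('top');cv2.imwrite('pics/t4.png',cv2.resize(p[95:265,215:345],None,fx=3.5,fy=3.5)[:,:,::-1]);btn()
go(*swing(-1,np.linspace(-.2,1.571,16)),(-89.5,-35.5,86))
E
```

```text
L 166 [-71.78706078  46.27996878] ang 1.505237994787127
R 2 [-64.45472771 -67.726085  ] ang 2.335997667909039
t 9.9 tcp_s [-107.6 -122.6   84. ] F [-1.79 -0.4  -1.91] q [ 0.15  0.34  2.16  0.04  0.35 -1.65]
rv [-0.08 -0.22 -0.03]
(np.float64(-106.3), np.float64(-105.8), 86) [-1.8 16.7  2. ]
(np.float64(-110.0), np.float64(-100.8), 86) [-6.4 21.   2. ]
(np.float64(-112.9), np.float64(-96.0), 86) [-10.1  25.1   2. ]
(np.float64(-115.5), np.float64(-92.3), 86) [-13.4  28.3   2. ]
(np.float64(-117.6), np.float64(-88.1), 86) [-16.2  32.    2. ]
(np.float64(-119.3), np.float64(-83.5), 86) [-18.7  36.2   2. ]
(np.float64(-120.3), np.float64(-78.4), 86) [-20.7  41.1   2. ]
(np.float64(-120.7), np.float64(-73.0), 86) [-22.1  46.3   2. ]
(np.float64(-120.2), np.float64(-67.4), 86) [-22.6  51.9   2. ]
(np.float64(-118.9), np.float64(-61.8), 86) [-22.4  57.6   2. ]
(np.float64(-116.7), np.float64(-56.3), 86) [-21.2  63.4   2. ]
(np.float64(-113.6), np.float64(-51.0), 86) [-19.2  69.2   2. ]
(np.float64(-109.7), np.float64(-46.1), 86) [-16.3  74.8   2. ]
(np.float64(-105.0), np.float64(-41.8), 86) [-12.4  79.9   2. ]
(np.float64(-99.6), np.float64(-38.2), 86) [-7.8 84.4  2. ]
(np.float64(-93.6), np.float64(-35.5), 86) [-2.4 88.2  2. ]
(-89.5, -35.5, 86) [ 1.6 88.9  2. ]
```

View pics/t4.png

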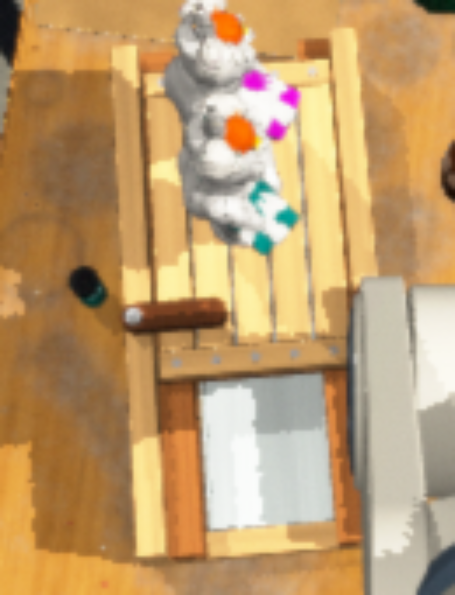

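Emit:
{"method": "step_arm", "body": {
  "plan": "0 0 0 -2 8 0 255; 0 0 0 -4 15 0 255; 0 0 0 -8 21 0 255; 0 0 0 -12 26 0 255; 0 0 0 -16 31 0 255; 0 0 0 -19 36 0 255; 0 0 0 -22 42 0 255; 0 0 0 -24 47 0 255"
}}

```text
clock: 10.7
eef_pos: [503.4, 132.3, 86.7]
tcp_rot: [3.14, 0.297, -2.954]
contact_force: [-0.1, -0.5, 1.1]
opening: -0.0
grasp_force: 0.8
```

```bash
python3 - <<'E'
from h import *
S=w2s(cloud('top'));x,y,z=S[...,0],S[...,1],S[...,2]
for a in range(70,250,20):
    o=(abs(y)<60)&(x>-80)&(x<100)&(z>max(a,68))&(z<a+20)
    if a<85: o&=(z>84)
    q=S[o]
    if len(q): i=q[:,0].argmin(); print(a,len(q),q[i].round(0),[q[(q[:,1]<-25)][:,0].min().round(0) if (q[:,1]<-25).any() else None])
p,d=shot('top');btn()
go(*swing(-1,np.linspace(-.2,1.571,16)[7:]),*swing(-1,np.linspace(-.2,1.571,16)[7:],r_=32),tilt=17)
E
```

```text
70 2 [-70.  33.  84.] [None]
90 3 [-27.   7.  96.] [None]
110 15 [-33.   3. 120.] [np.float64(-5.0)]
130 274 [-55. -14. 141.] [np.float64(-48.0)]
150 575 [-42. -11. 151.] [np.float64(-40.0)]
170 153 [-26.   3. 189.] [None]
190 226 [-28.   3. 205.] [None]
210 560 [-29.   0. 211.] [None]
230 61 [-11.   3. 230.] [None]
L 157 [-71.83397086  45.41302725] ang 1.5055927502727375
R 59 [-78.60222549 -68.35865197] ang 0.5387092932236475
t 10.75 tcp_s [-120.9  -70.8   86.7] F [-0.62 -0.47  1.19] q [ 0.27  0.32  2.19 -0.06  0.34 -1.43]
rv [-0.12  0.02 -0.08]
(np.float64(-120.7), np.float64(-73.0), 86) [ 0.6 -2.1 -0.7]
(np.float64(-120.2), np.float64(-67.4), 86) [ 0.1  3.5 -0.7]
(np.float64(-118.9), np.float64(-61.8), 86) [ 0.3  9.2 -0.7]
(np.float64(-116.7), np.float64(-56.3), 86) [ 1.4 15.  -0.7]
(np.float64(-113.6), np.float64(-51.0), 86) [ 3.5 20.8 -0.7]
(np.float64(-109.7), np.float64(-46.1), 86) [ 6.4 26.3 -0.7]
(np.float64(-105.0), np.float64(-41.8), 86) [10.2 31.4 -0.7]
(np.float64(-99.6), np.float64(-38.2), 86) [14.9 36.  -0.7]
(np.float64(-93.6), np.float64(-35.5), 86) [20.3 39.8 -0.7]
(np.float64(-115.8), np.float64(-76.5), 86) [ 6.1 -4.7 -0.7]
(np.float64(-115.8), np.float64(-71.5), 86) [ 5.2  0.3 -0.7]
(np.float64(-115.0), np.float64(-66.4), 86) [ 5.   5.4 -0.7]
(np.float64(-113.3), np.float64(-61.3), 86) [ 5.7 10.7 -0.7]
(np.float64(-110.9), np.float64(-56.3), 86) [ 7.1 16.1 -0.7]
(np.float64(-107.6), np.float64(-51.8), 86) [ 9.6 21.1 -0.7]
(np.float64(-103.6), np.float64(-47.7), 86) [12.7 25.9 -0.7]
(np.float64(-98.8), np.float64(-44.2), 86) [16.8 30.2 -0.7]
(np.float64(-93.6), np.float64(-41.5), 86) [21.4 33.9 -0.7]
```

Emit:
{"method": "step_arm", "body": {
  "plan": "0.5 -2.6 0 -1 4 -1 255; 1 -5.2 0 -1 9 -2 255; 1.5 -7.9 0 0 15 -2 255; 1.5 -7.9 0 2 21 -2 255; 1.5 -7.9 0 5 26 -2 255; 1.5 -7.9 0 9 31 -2 255; 1.5 -7.9 0 14 35 -2 255; 1.5 -7.9 0 18 37 -2 255"
}}

```text
clock: 11.55
eef_pos: [522.4, 169.4, 84.7]
tcp_rot: [3.139, 0.438, -2.954]
contact_force: [-1.7, 0.9, -1.4]
opening: 0.0
grasp_force: 0.7
```

```bash
python3 - <<'E'
from h import *
p,d=shot('top');btn()
go((-94,-36,85),(-91,-36,85),tilt=25)
E
```

```text
L 154 [-71.99249342  46.75273365] ang 1.4964403162857198
R 159 [-72.9511188  -46.60830392] ang 1.4614928144900925
t 11.6 tcp_s [-94.6 -38.2  84.9] F [-0.29  0.92  0.4 ] q [ 0.35  0.34  2.22 -0.44  0.16 -0.99]
rv [-0.16  0.12 -0.1 ]
(-94, -36, 85) [0.2 2.2 0.1]
(-91, -36, 85) [3.1 2.8 0.1]
```

Emit:
{"method": "step_arm", "body": {
  "plan": "0 0 0 1 0.2 0 255; 0 0 0 2 0.4 0 255; 0 0 0 3 0.6 0 255; 0 0 0 4 0.7 0 255; 0 0 0 4 0.7 0 255"
}}

```text
clock: 12.1
eef_pos: [525.8, 169.4, 84.7]
tcp_rot: [3.14, 0.438, -2.954]
contact_force: [-0.9, 0.1, -0.2]
opening: -0.001
grasp_force: 0.3
```

Emit:
{"method": "step_arm", "body": {
  "plan": "0 0 0 -20 -4 0 255; 0 0 0 -50 -10 0 255; 0 0 0 -75 -14 40 255; 0 0 0 -100 -20 85 255; 0 0 0 -100 -20 120 255; 0 0 0 -100 -20 120 255; 0 0 0 -100 -20 120 255"
}}

```text
clock: 12.8
eef_pos: [426.7, 149.8, 206.3]
tcp_rot: [3.139, 0.442, -2.955]
contact_force: [-1.0, -0.0, -0.2]
opening: 0.0
grasp_force: 0.0
```

```bash
python3 - <<'E'
from h import *
p,d=shot('top');cv2.imwrite('pics/t5.png',cv2.resize(p[95:265,215:345],None,fx=3.5,fy=3.5)[:,:,::-1]);btn();go()
E
```

```text
L 165 [-71.68025046  46.35771962] ang 1.5089699447556217
R 178 [-71.67620008 -44.46462242] ang 1.5131307532312548
t 12.85 tcp_s [-193.9  -39.9  204.8] F [-0.06 -0.57  0.14] q [ 0.4  -0.05  2.31 -0.2   0.46 -1.2 ]
rv [-1.63  7.99 -0.07]
```

View pics/t5.png

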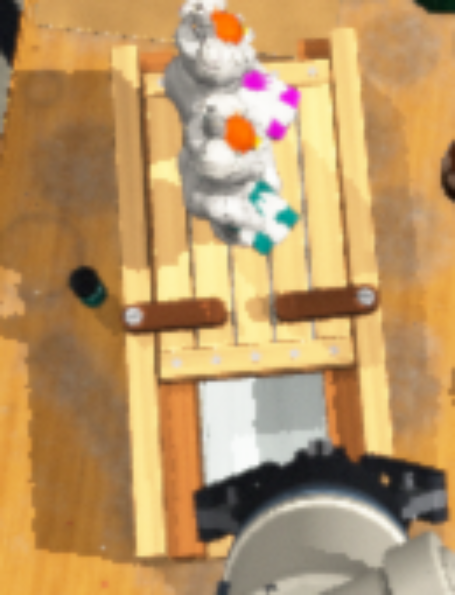

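Both bars lie square across the board, running from the screws at (134,316) and (366,297) to the inner ends near (225,312) and (275,303). The board is seated, the ornaments stand upright and the tool is clear.

```bash
python3 -c "
from rig import r
print(r.sign_off())"
```

```text
the job is handed in; nothing more can be done
None
```

The job is handed in (the sign-off returned no verdict): the board dropped into its notches, both turn buttons measure about 1.51 rad (square is 1.571), both ornaments are upright on the board, and the arm is backed away clear.

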